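# Feed a brass blank through a jeweller's guide with a push stick

### The arm

A 6-joint arm with a two-finger parallel gripper is mounted at the origin on the work surface. World frame = base frame: x ahead of the robot, y to its left, z up, the work surface at z = 0. Lengths are in mm, angles in rad, forces in N, time in s.
With the tool pointing down it reaches from about 275 to 750 mm from the base axis. Payload 10.2 kg.
Tool frame: the origin (TCP) lies at the very end of the fingers, on their centre line; the grasp point (between the pads) lies 19 mm behind it; z points along the fingers, y is the line along which they close (so a half turn about z gives the same grasp; the last joint's range is limited). The gripper opens to 85 mm and grips with 20 to 120 N. Pads are 22 mm wide; open, the fingers measure 114 mm over their backs; the gripper's body (76 mm by 85 mm) begins 54 mm behind the grasp point. The pads swing forward as they close: fully open they stand 13 mm farther back than shut.
Start: joints at [-1.51, 0.313, 1.498, -0, 1.331, -0.223], TCP at [146.99, -504.009, 231.294] pointing down, gripper open.
Joint ranges: [-2.94, 2.94], [-0.97, 2.17], [0.19, 2.56], [-1.23, 4.37], [0.02, 3.11], [-2.88, 2.88]. Speed limits (rad/s): [2.39, 2.39, 3.01, 3.14, 3.14, 3.14].

### API

Orientations are given as a unit quaternion [w, x, y, z].
In Python, from rig import ctrl gives the robot as it stands.
- The arm moves only by the tool step_arm, never from a script. Its argument "increments" is a list of rows, each a list of 3 entries, a list of its own where there are three numbers: the shift along the tool's x, y, z in cm, then the turn, a rotation vector about the tool's x, y, z in degrees, then the opening in per cent of the stroke, from 0 (shut) to 100 (fully open). A call has 1 to 8 rows; each row is the pose to reach, as a shift and turn from the pose commanded when the call began, along the tool's axes at that moment; what a row does not reach only later rows make up. A row lasts 1/8 s, in which the tool goes at most 62.5 mm and 10.7 degrees, less where a joint would pass 70% of its speed; a pose out of reach is approached as far as the arm can. A call with a gripper value outside its range is refused whole. The fingers move at their own pace and stop on an object; "squeeze" is the grip in N (left out, the last holds). Time passes only in rows, so rows that repeat a pose let the fingers close. It gives the time, the measured TCP pose, the force, the opening and the grip force at its end, in the units of the state.
- ctrl.sense(): the state, without advancing time (a new reading comes with each control period).
- ctrl.capture(name): name is "side" or "top"; returns a dict with "img" (384x512x3 uint8, red, green, blue), "fx", "fy", "cx", "cy" (pixels), "extrinsics" (4x4, takes a point from camera to world coordinates). Camera axes: x right, y down, z forward; pixel columns grow to the right and rows downward; lengths in mm; the calibration is good to about 2 mm. A picture is of the moment at which its call begins. There is no depth.
- ctrl.finish_job(): hands the job in; it is judged then, once.
The state is a dict: "time_s": time; "joints": joint angles; "dq": joint speeds; "tau": joint torques, N m; "eef_pos": TCP position; "ee_rot": TCP orientation; "force": force on the tool from outside, world axes, zero at the start; "wrist_torque": the same for the moment, N m; "grip_width": opening from 0.0 (shut) to 1.0 (fully open); "grip_force": force on a finger pad.
Only numpy, scipy, OpenCV 4.12 (cv2) and the standard library are available. Lean on these libraries where they do the work, as an engineer would, in place of code of your own. Each camera call takes 0.05 s, during which the arm holds its last target. There are 200 camera calls.

### The job

On the goldsmith's bench a brass blank waits in the open channel of a guide jig. Pick up the push stick, push the blank with it along the channel and under the steel bridge until it rests fully against the end stop, never touching the blank with the gripper, then put the stick back down on the bench, off the jig. Leave the broad sanding block, which has a grip like the stick's, where it is.

Things in the scene. Friction and masses are not known exactly. Their poses are not given: they have to be found in the camera images.
- jig: Fixed guide: grey base 240 x 78 mm, wooden rails. Origin: underside centre; x = feed direction, z up. Channel along x at y = 0, 30 mm wide, floor at z = 10 mm, rails 12 mm thick up to z = 24 mm, open at the entry x = -120 mm. Steel bridge 54 mm wide over x = 0 to 40 mm: underside z = 42 mm, screw heads to 51 mm. Steel end stop: face at x = 105 mm, top z = 32 mm.
- blank: Loose brass bar 45 mm long (x), 24 mm wide, 12 mm thick, about 110 g, lying in the channel between the entry and the bridge, nearly parallel to it. Origin: centre of its underside. Against the end stop its origin is at x = 82.5 mm in the jig's frame.
- stick_grip (a point): Push stick, dark wood, about 60 g, standing on the bench: a bar 145 mm long, 14 wide, 18 high, with an upright grip at its rear, 40 mm long (x), 16 thick (y), its top 75 mm above the sole. This point: inside the grip, in its middle, 55 mm above the sole. x points forward along the bar, z up; the flat nose is 120 mm ahead of this point, the bar's rear end 25 mm behind.
- sander_grip (a point): Bystander: loose dark wood sanding block with cork sole, 95 mm long, 46 wide, 20 high (too wide for the channel), with an upright grip like the stick's (40 x 16 mm, top at 75 mm). This point: in the grip's middle, 55 mm above the bench; x along the block (35.5 mm behind to 59.5 mm ahead of this point), z up. It and the stick may swap places between runs.
Things that resemble listed ones, but are neither listed nor needed, are in the scene too. Of the things that look like the part that bears stick_grip, the middle-sized one is meant.

How it is judged (in metres and radians):
On the way:
1. the push stick, touching the blank, has pushed it under the bridge (blank's origin past x = 20 mm in the jig) (x of blank in the frame of jig above 0.02 m and contact force between stick and blank above 0.1 N), for 0.04 s.
At the end, for the whole second after the job is handed in: The blank lies flat and still in the channel beyond the bridge, its front within 10 mm of the end stop; the push stick is released and at rest on the bench (upright or on its side), touching neither the jig, the blank nor the sanding block (x of blank in the frame of jig between 0.0725 and 0.0865 m and y of blank in the frame of jig between -0.008 and 0.008 m and z of blank in the frame of jig below 0.016 m and angle between blank's own z axis and vertical below 0.17 rad and linear speed of each of blank, stick below 0.02 m/s and height (world z) of stick_grip below 0.062 m and contact force between stick and jig below 0.05 N and contact force between stick and blank below 0.05 N and contact force between stick and sander below 0.05 N).
It fails at once if the gripper or arm touches the blank (contact force between any of the fingers, the arm and blank above 0.5 N).
It fails at once if the sanding block is moved more than 30 mm (distance of sander_grip from where it was at the start of the episode above 0.03 m).
It also fails if it takes over 53 s, if anything falls off the work surface, if the arm or the gripper's body presses on something with over 40 N, if the wrist force passes 120 N, or if a joint passes its speed limit or range.

## Working session

There is one attempt and no reset: what is moved stays moved. The work goes in short steps, Python scripts to look and compute and a tool call to move; the robot and the scene stay as the last step left them, time stands still between calls to the robot, and variables do not carry over. Pictures are saved under pics/ and viewed, at most 10 in all, crops included, and the job is handed in when it is done.

Besides the shell and the picture viewer there is one more tool, called as name(argument=value, ...), one argument or row to a line, values as JSON. step_arm: Moves the arm, as the interface text tells. Its arguments: {"type":"object","properties":{"increments":{"type":"array"},"squeeze":{"type":"number"}},"required":["increments"]}

```bash
mkdir -p pics; cat > h.py <<'E'
import numpy as np,cv2,json
from rig import ctrl
def snap(n,f):
    d=ctrl.capture(n);cv2.imwrite(f'pics/{f}.png',cv2.cvtColor(d['img'],cv2.COLOR_RGB2BGR))
    np.savez(f'{f}.npz',**{k:np.array(v) for k,v in d.items()});return d
def load(f): return np.load(f'{f}.npz')
def ray(d,u,v):
    E=d['extrinsics'];r=E[:3,:3]@np.array([(u-d['cx'])/d['fx'],(v-d['cy'])/d['fy'],1]);return E[:3,3],r/np.linalg.norm(r)
def onz(d,u,v,z):
    o,r=ray(d,u,v);return o+r*(z-o[2])/r[2]
def tri(a,b):
    A=[];B=[]
    for (o,r) in(a,b):
        P=np.eye(3)-np.outer(r,r);A.append(P);B.append(P@o)
    return np.linalg.lstsq(np.vstack(A),np.hstack(B),rcond=None)[0]
def proj(d,p):
    q=np.linalg.inv(d['extrinsics'])@np.append(p,1);return np.array([d['fx']*q[0]/q[2]+d['cx'],d['fy']*q[1]/q[2]+d['cy']])
E
python3 - <<'E'
from h import *
a=snap('top','t0');b=snap('side','s0')
cv2.imwrite('pics/both0.png',cv2.resize(np.vstack([cv2.imread('pics/t0.png'),cv2.imread('pics/s0.png')]),None,fx=.78,fy=.78))
for d in(a,b): print(d['extrinsics'],d['fx'],d['cx'],d['cy'])
print(ctrl.sense())
E
```

```text
[[ 1.69780426e-02 -9.86513974e-01  1.62794120e-01  2.89974422e+02]
 [-9.99569134e-01 -1.28476996e-02  2.63909545e-02  1.16400357e+02]
 [-2.39435154e-02 -1.63172044e-01 -9.86307048e-01  1.00636211e+03]
 [ 0.00000000e+00  0.00000000e+00  0.00000000e+00  1.00000000e+00]] 415.2817247712746 250.50516161514705 190.1399264899138
[[ 9.94396237e-01 -4.98770049e-02  9.32116314e-02  3.55546877e+02]
 [-1.05468651e-01 -5.28473439e-01  8.42372950e-01 -6.19695857e+02]
 [ 7.24483168e-03 -8.47483397e-01 -5.30772460e-01  5.42269134e+02]
 [ 0.00000000e+00  0.00000000e+00  0.00000000e+00  1.00000000e+00]] 440.4061861847262 266.80972266686985 195.64276180878934
{'time_s': 0.1, 'joints': array([-1.51037747e+00,  3.13387913e-01,  1.49836178e+00,  9.56135414e-06,
        1.33100666e+00, -2.23398685e-01]), 'dq': array([-0.00030892, -0.00101354, -0.00071821, -0.00046702, -0.00194257,
       -0.00023516]), 'tau': array([ 3.39660452e-03, -4.12893212e+01, -2.60142696e+01, -8.60296973e-05,
        3.02743909e-03, -1.36008060e-05]), 'eef_pos': array([ 146.98880211, -503.76222841,  230.79519303]), 'ee_rot': array([-5.79539540e-04,  9.89947830e-01,  1.41431806e-01,  5.19901325e-05]), 'force': array([-0.23499861, -0.18746167,  0.73851938]), 'wrist_torque': array([0.00805555, 0.00417383, 0.01432812]), 'grip_force': 0.0, 'grip_width': 1.0011032371063537}
```

View pics/t0.png

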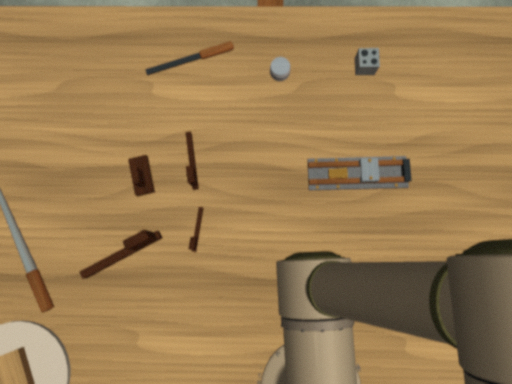

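View pics/s0.png

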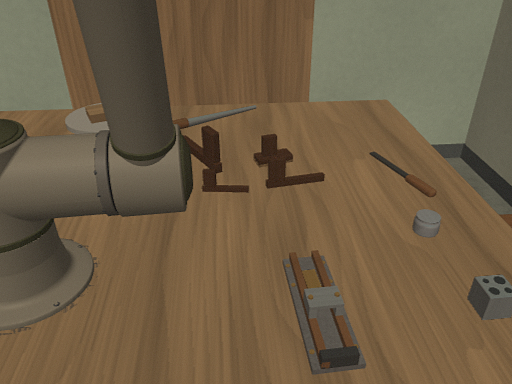

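The top view shows three push sticks: large (81–160, 232–275), medium (186–197, 132–190) and small (190–203, 207–250). The sander is at (142,175) and the jig at (358,172), with its end stop on the right. The medium one is about 58 px, or about 145 mm, so it fits. I'll confirm it in an enlarged crop.

```bash
python3 - <<'E'
from h import *
t=cv2.imread('pics/t0.png');s=cv2.imread('pics/s0.png')
def crop(im,x0,y0,w,h,f):
    c=cv2.resize(im[y0:y0+h,x0:x0+w],None,fx=f,fy=f,interpolation=cv2.INTER_CUBIC)
    for x in range(x0-x0%10+10,x0+w,10):
        cv2.line(c,((x-x0)*f,0),((x-x0)*f,6),(255,255,255),1)
        if x%20==0: cv2.putText(c,str(x),((x-x0)*f-8,16),0,.35,(255,255,255),1)
    for y in range(y0-y0%10+10,y0+h,10):
        cv2.line(c,(0,(y-y0)*f),(6,(y-y0)*f),(255,255,255),1);cv2.putText(c,str(y),(8,(y-y0)*f+4),0,.35,(255,255,255),1)
    return c
a=crop(t,125,122,80,80,5);b=crop(s,240,125,100,75,4);
c=crop(t,300,150,120,45,4);e=crop(s,280,245,100,130,4)
L=np.zeros((600,800,3),np.uint8)
L[:400,:400]=a;L[:300,400:]=b;
L[410:590,:480]=c
cv2.imwrite('pics/c1.png',L);cv2.imwrite('pics/c2.png',e)
E
```

```text
(no output)
```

View pics/c1.png

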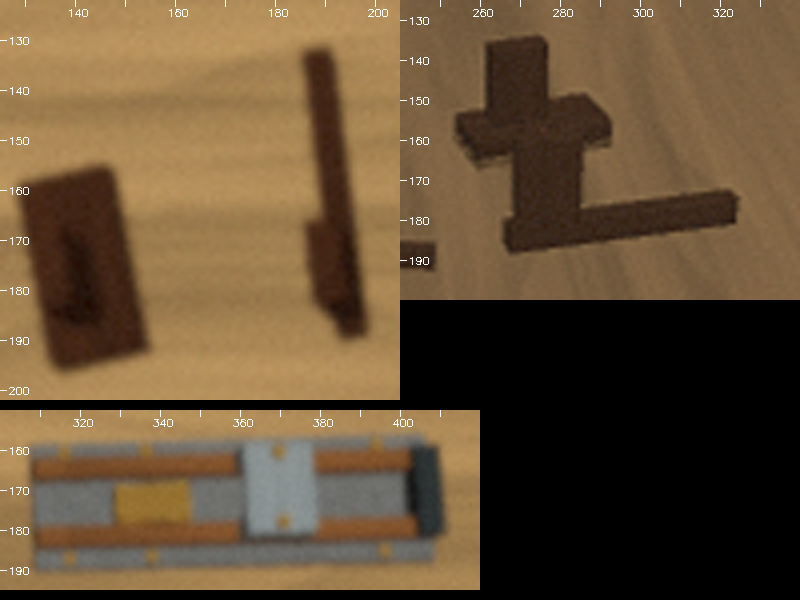

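View pics/c2.png

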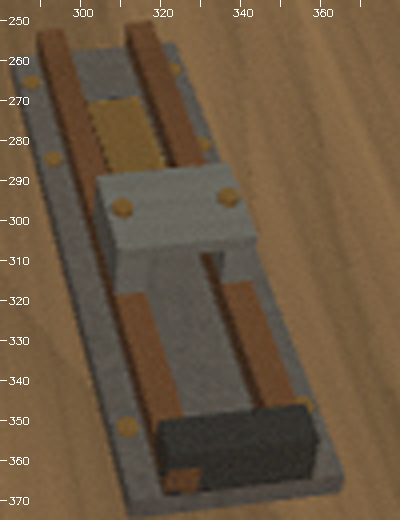

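The crop confirms the medium stick: one-sided grip at the rear (top: nose 188,132; rear 195,189; grip top 187,166–182), with the sander as the broad block at (141,176). The blank is at (338,173), short of the bridge. The next step is fitting the poses.

```bash
cat >> h.py <<'E'
from scipy.optimize import least_squares
from scipy.spatial.transform import Rotation as R
def fit(obs,x0,free_zb=False):
    # obs: (cam,u,v,(px,py,pz)); params x,y,z,yaw ; nan u/v ignored
    def f(p):
        r=[]
        for d,u,v,q in obs:
            q=np.array(q,float)
            if free_zb and q[2]==99:q[2]=p[4]
            w=R.from_euler('z',p[3]).apply(q)+p[:3]
            e=proj(d,w)-[u,v];r+=list(np.nan_to_num(e))
        return np.array(r)
    s=least_squares(f,x0,loss='soft_l1');return s.x,f(s.x)
E
python3 - <<'E'
from h import *
t={k:v for k,v in load('t0').items()};s={k:v for k,v in load('s0').items()}
n=np.nan
J=[(t,309,190,(-120,-39,5)),(t,408.3,187.5,(120,-39,5)),(t,308,158,(-120,39,10)),(t,406,156.8,(120,39,10)),
(t,308.3,162.5,(-120,27,24)),(t,308.8,183.5,(-120,-27,24)),
(t,361.8,157.8,(0,27,99)),(t,379.5,157.8,(40,27,99)),(t,361.5,180.8,(0,-27,99)),(t,379,180.2,(40,-27,99)),(t,401.5,n,(105,0,32)),
(s,312.5,374,(120,-39,0)),(s,366,366,(120,39,4)),(s,289,253,(-120,-27,24)),(s,295.5,252,(-120,-15,24)),(s,311.3,251,(-120,15,24)),(s,318.5,250,(-120,27,24)),
(s,304.3,289,(0,-27,99)),(s,335.8,286,(0,27,99)),(s,343.8,304,(40,27,99)),(s,308.8,307,(40,-27,99))]
c=onz(t,358,172,10);p,r=fit(J,[c[0],c[1],0,-1.57,48],True)
print('jig',p.round(3),np.abs(r).max());print(r.reshape(-1,2).round(1).tolist())
S=[(t,185.4,132,(120,7,18)),(t,191.2,131.6,(120,-7,18)),(t,198.4,188.4,(-25,-7,10)),(t,192.6,189.6,(-25,7,10)),(t,186.2,166.4,(20,8,75)),(t,187.6,181.6,(-20,8,75)),
(s,324.5,174.5,(120,-7,18)),(s,324.3,180.5,(120,-7,0)),(s,267.3,188,(-25,-7,0)),(s,266.3,179.3,(-25,-7,18)),(s,268.3,n,(-20,-8,50)),(s,285.3,n,(20,-8,50))]
c=onz(t,193,175,20);q,r=fit(S,[c[0],c[1],0,0])
print('stick',q.round(3));print(r.reshape(-1,2).round(1).tolist())
print('griptop z tri n/a; nose tri',tri(ray(t,191.2,131.6),ray(s,324.5,174.5)))
b=onz(t,338.2,172.7,22);print('blank in jig',R.from_euler('z',-p[3]).apply(b-p[:3]))
print('sander',onz(t,141,176,20))
sn=ctrl.sense();M=R.from_quat(np.roll(sn['ee_rot'],-1)).as_matrix();print(M.round(3))
d=q[:3]+[0,0,55]-sn['eef_pos']; print('grip',q[:3]+[0,0,55],'tool shift',M.T@d)
E
```

```text
jig [ 498.862 -116.61     0.801   -1.534   48.022] 2.6249299353412994
[[-0.5, 0.7], [-0.4, 0.9], [-0.6, 1.0], [-0.0, -0.2], [-0.0, -0.0], [0.4, 1.0], [-1.2, 1.1], [-1.8, 0.7], [0.5, 0.7], [0.3, 0.9], [2.6, 0.0], [-0.2, 0.7], [0.0, 0.4], [0.7, -0.6], [0.6, -0.2], [0.7, -0.5], [-0.2, -0.1], [-0.0, -0.3], [1.6, -0.5], [0.9, -0.1], [1.1, 0.4]]
stick [4.77743e+02 2.80275e+02 4.33300e+00 1.50000e-01]
[[0.4, 0.2], [0.2, -0.2], [0.0, 0.9], [0.1, 0.5], [-0.7, -0.0], [-0.2, 1.8], [0.4, -0.7], [0.1, -0.2], [-0.4, -0.4], [0.7, 1.8], [1.0, 0.0], [0.6, 0.0]]
griptop z tri n/a; nose tri [597.1556055  292.06215039  20.11031563]
blank in jig [-48.89826561   0.67803377  21.19904568]
sander [484.22986923 410.35777709  20.        ]
[[ 0.96   0.28  -0.   ]
 [ 0.28  -0.96   0.001]
 [ 0.    -0.001 -1.   ]]
grip [477.74346161 280.27499806  59.33330903] tool shift [ 537.02298768 -659.85834492  172.35274958]
```

step_arm(
  increments=[
    [[3,-3.7,0],[0,0,-9.5],100],
    [[6,-7.4,0],[0,0,-19],100],
    [[9,-11,0],[0,0,-28.5],100],
    [[12,-14.7,0],[0,0,-38],100],
    [[15,-18.4,0],[0,0,-47.5],100],
    [[18,-22,0],[0,0,-57],100],
    [[21,-25.7,0],[0,0,-66.5],100],
    [[24,-29.4,0],[0,0,-76],100],
  ],
)

```text
time_s: 1.1
eef_pos: [295.3, -153.1, 231.2]
ee_rot: [0.0, 0.691, 0.723, 0.0]
force: [0.9, -0.7, -0.1]
grip_width: 1.003
grip_force: 0.0
```

```bash
cat > go.py <<'E'
import sys
from h import *
# target TCP x y z and tool-x yaw(rad), tool down
x,y,z,yaw=map(float,sys.argv[1:5]);s=ctrl.sense()
M=R.from_quat(np.roll(s['ee_rot'],-1)).as_matrix()
T=R.from_euler('z',yaw).as_matrix()@np.diag([1,-1,-1])
print('t',s['time_s'],'pos',s['eef_pos'].round(1),'yaw',round(np.arctan2(M[1,0],M[0,0]),3),'q',s['joints'].round(2),'F',s['force'].round(1))
print('shift cm',(M.T@(np.array([x,y,z])-s['eef_pos'])/10).round(2),'turn deg',np.degrees(R.from_matrix(M.T@T).as_rotvec()).round(1))
E
python3 go.py 478 280 160 3.29
```

```text
t 1.1 pos [ 295.3 -153.1  231.2] yaw 1.615 q [-0.84 -0.13  1.99  0.    1.28 -0.88] F [ 0.9 -0.7 -0.1]
shift cm [42.45 20.17  7.13] turn deg [  0.   0. -96.]
```

step_arm(
  increments=[
    [[5,2.4,0],[0,0,-10.5],100],
    [[10,4.8,0],[0,0,-21],100],
    [[15,7.2,0],[0,0,-31.5],100],
    [[20,9.6,0],[0,0,-42],100],
    [[25,12,1],[0,0,-52.5],100],
    [[30,14.4,2],[0,0,-63],100],
    [[35,16.8,4],[0,0,-73.5],100],
    [[40,19,6],[0,0,-84],100],
  ],
)

```text
time_s: 2.1
eef_pos: [469.5, 254.5, 170.4]
ee_rot: [-0.0, 0.029, 1.0, -0.0]
force: [0.8, -1.2, 1.2]
grip_width: 1.001
grip_force: 0.0
```

```bash
python3 go.py 478 280 130 3.29
```

```text
t 2.1 pos [469.5 254.5 170.4] yaw 3.083 q [ 0.28  0.39  1.56 -0.    1.2  -1.23] F [ 0.8 -1.2  1.2]
shift cm [-0.7   2.6   4.04] turn deg [ -0.   -0.  -11.9]
```

step_arm(
  increments=[
    [[-0.7,2.6,2],[0,0,-10],100],
    [[-0.7,2.6,4],[0,0,-12],100],
    [[-0.7,2.6,4],[0,0,-12],100],
  ],
)

```text
time_s: 2.48
eef_pos: [476.9, 278.0, 129.8]
ee_rot: [-0.002, -0.072, 0.997, -0.0]
force: [0.3, -1.0, -0.1]
grip_width: 0.999
grip_force: 0.0
```

```bash
python3 go.py 478 280 36 3.29; python3 - <<'E'
from h import *
a=snap('top','t1');b=snap('side','s1')
A=cv2.imread('pics/t1.png')[110:240,100:300];B=cv2.imread('pics/s1.png')[60:215,200:400]
cv2.imwrite('pics/v1.png',np.vstack([cv2.resize(A,None,fx=2.1,fy=2.1),cv2.resize(B,None,fx=2.1,fy=2.1)]))
s=ctrl.sense();p=s['eef_pos']
print(proj(a,p),proj(b,p))
E
```

```text
t 2.475 pos [476.9 278.  129.8] yaw -2.998 q [ 0.32  0.47  1.55 -0.    1.13 -1.4 ] F [ 0.3 -1.  -0.1]
shift cm [-0.17  0.19  9.38] turn deg [-0.  -0.2 -0.2]
[186.9415623  169.36466091] [277.59729214 136.33274258]
```

View pics/v1.png

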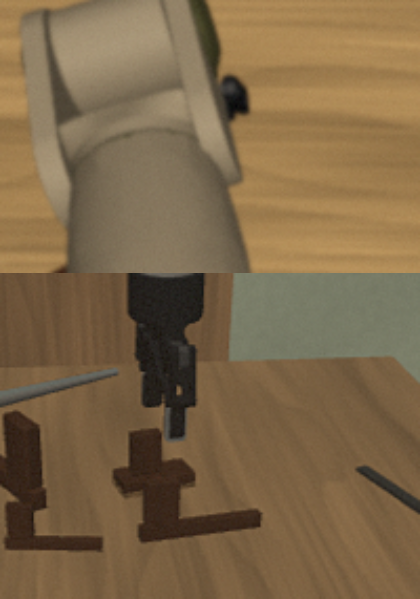

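The open fingers straddle the stick grip: fingertips at crop (150,400) and (175,437), grip at x 143–180. I'll descend and close.

step_arm(
  increments=[
    [[-0.1,0.2,3],[0,0,0],100],
    [[-0.1,0.2,6],[0,0,0],100],
    [[-0.1,0.2,8.5],[0,0,0],100],
    [[-0.1,0.2,9.4],[0,0,0],100],
    [[-0.1,0.2,9.4],[0,0,0],100],
  ],
)

```text
time_s: 3.2
eef_pos: [478.9, 280.2, 38.0]
ee_rot: [0.0, -0.072, 0.997, 0.0]
force: [1.3, -0.5, 1.0]
grip_width: 0.999
grip_force: 0.0
```

step_arm(
  increments=[
    [[0,0,0],[0,0,0],60],
    [[0,0,0],[0,0,0],30],
    [[0,0,0],[0,0,0],10],
    [[0,0,0],[0,0,0],0],
    [[0,0,0],[0,0,0],0],
    [[0,0,0],[0,0,0],0],
  ],
  squeeze=50,
)

```text
time_s: 3.95
eef_pos: [478.6, 280.2, 37.4]
ee_rot: [0.0, -0.072, 0.997, 0.0]
force: [-0.5, -0.6, 1.3]
grip_width: 0.183
grip_force: 52.3
```

```bash
python3 go.py 478 280 130 3.29
```

```text
t 3.95 pos [478.6 280.2  37.4] yaw -2.997 q [ 0.32  0.6   1.62  0.    0.92 -1.4 ] F [-0.5 -0.6  1.3]
shift cm [ 0.06 -0.02 -9.26] turn deg [ 0.   0.  -0.2]
```

step_arm(
  increments=[
    [[0,0,-3],[0,0,0],0],
    [[0,0,-6.5],[0,0,0],0],
    [[0,0,-7.5],[0,0,0],0],
    [[0,0,-7.5],[0,0,0],0],
  ],
)

```text
time_s: 4.45
eef_pos: [478.4, 280.2, 112.0]
ee_rot: [-0.0, -0.072, 0.997, -0.0]
force: [-0.3, 0.9, -0.5]
grip_width: 0.18
grip_force: 52.3
```

```bash
python3 go.py 489 153 112 1.607
```

```text
t 4.45 pos [478.4 280.2 112. ] yaw -2.997 q [ 0.32  0.5   1.56 -0.    1.09 -1.4 ] F [-0.3  0.9 -0.5]
shift cm [  0.78 -12.74  -0.  ] turn deg [-0.  -0.  96.2]
```

step_arm(
  increments=[
    [[0,0,0],[0,0,9],0],
    [[0,-1,0],[0,0,18],0],
    [[0.1,-2,0],[0,0,27],0],
    [[0.2,-3.5,0],[0,0,36],0],
    [[0.3,-5,0],[0,0,45],0],
    [[0.4,-6.5,0],[0,0,54],0],
    [[0.5,-8,0],[0,0,63],0],
    [[0.6,-9.5,0],[0,0,72],0],
  ],
)

```text
time_s: 5.45
eef_pos: [485.5, 184.7, 110.6]
ee_rot: [-0.001, 0.53, 0.848, -0.001]
force: [0.3, 0.3, 0.6]
grip_width: 0.18
grip_force: 52.3
```

```bash
python3 go.py 489 153 112 1.607
```

```text
t 5.45 pos [485.5 184.7 110.6] yaw 2.024 q [ 0.14  0.43  1.67  0.    1.05 -0.32] F [0.3 0.3 0.6]
shift cm [-3.01 -1.07 -0.14] turn deg [-0.2 -0.  23.9]
```

step_arm(
  increments=[
    [[-1.5,-0.5,0],[0,0,9],0],
    [[-3,-1.1,0],[0,0,18],0],
    [[-3,-1.1,0],[0,0,24],0],
    [[-3,-1.1,3],[0,0,24],0],
    [[-3,-1.1,6],[0,0,24],0],
    [[-3,-1.1,6],[0,0,24],0],
  ],
)

```text
time_s: 6.2
eef_pos: [487.7, 153.4, 49.6]
ee_rot: [-0.002, 0.693, 0.721, -0.002]
force: [0.3, -0.1, -0.9]
grip_width: 0.177
grip_force: 52.1
```

```bash
python3 go.py 489 153 50 1.607; python3 - <<'E'
from h import *
a=snap('top','t2');b=snap('side','s2')
def crop(im,x0,y0,w,h,f):
    c=cv2.resize(im[y0:y0+h,x0:x0+w],None,fx=f,fy=f,interpolation=cv2.INTER_CUBIC)
    for x in range(x0-x0%10+10,x0+w,10):
        cv2.line(c,((x-x0)*f,0),((x-x0)*f,6),(255,255,255),1)
        if x%20==0: cv2.putText(c,str(x),((x-x0)*f-8,16),0,.35,(255,255,255),1)
    for y in range(y0-y0%10+10,y0+h,10):
        cv2.line(c,(0,(y-y0)*f),(6,(y-y0)*f),(255,255,255),1);cv2.putText(c,str(y),(8,(y-y0)*f+4),0,.35,(255,255,255),1)
    return c
A=crop(cv2.imread('pics/t2.png'),220,145,195,50,4);B=crop(cv2.imread('pics/s2.png'),220,175,120,95,4)
L=np.zeros((590,780,3),np.uint8);L[:200]=A;L[205:585,:480]=B
cv2.imwrite('pics/v2.png',L)
E
```

```text
t 6.2 pos [487.7 153.4  49.6] yaw 1.61 q [0.08 0.51 1.74 0.   0.9  0.04] F [ 0.3 -0.1 -0.9]
shift cm [-0.04  0.13 -0.04] turn deg [-0.4  0.   0.2]
```

View pics/v2.png

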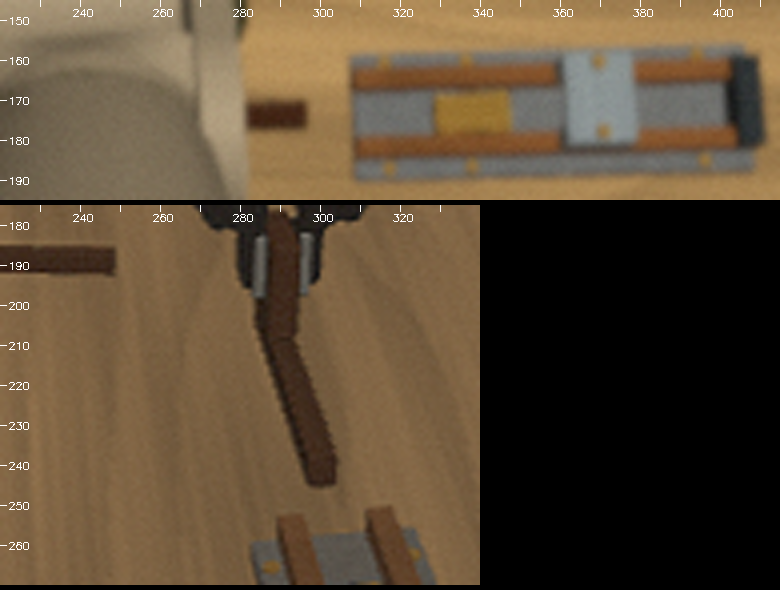

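The stick's nose at (293,174) is in line with the channel centre (v≈173). I'll enter the channel with a 1 mm lift and a 1.3 mm sideways correction.

step_arm(
  increments=[
    [[0,0.13,-0.1],[0.4,0,0.2],0],
    [[-2,0.13,-0.1],[0.4,0,0.2],0],
    [[-4,0.13,-0.1],[0.4,0,0.2],0],
    [[-6,0.13,-0.1],[0.4,0,0.2],0],
    [[-7,0.13,-0.1],[0.4,0,0.2],0],
    [[-7,0.13,-0.1],[0.4,0,0.2],0],
  ],
)

```text
time_s: 7.05
eef_pos: [494.0, 83.5, 53.7]
ee_rot: [-0.002, 0.695, 0.719, -0.002]
force: [1.0, 0.6, -0.9]
grip_width: 0.181
grip_force: 52.2
```

```bash
python3 go.py 496.4 -52.5 51 1.607
```

```text
t 7.05 pos [494.   83.5  53.7] yaw 1.606 q [-0.07  0.49  1.77 -0.    0.9  -0.1 ] F [ 1.   0.6 -0.9]
shift cm [-13.59  -0.24   0.28] turn deg [-0.4 -0.  -0.1]
```

step_arm(
  increments=[
    [[-0.5,-0.2,0.2],[0,0,0],0],
    [[-1.5,-0.2,0.2],[0,0,0],0],
    [[-2.5,-0.2,0.2],[0,0,0],0],
    [[-3.5,-0.2,0.2],[0,0,0],0],
    [[-4.5,-0.2,0.2],[0,0,0],0],
    [[-5.5,-0.2,0.2],[0,0,0],0],
    [[-6.5,-0.2,0.2],[0,0,0],0],
    [[-7,-0.2,0.2],[0,0,0],0],
  ],
)

```text
time_s: 8.05
eef_pos: [494.3, 13.0, 51.3]
ee_rot: [-0.002, 0.694, 0.72, -0.002]
force: [-0.1, 0.9, -0.2]
grip_width: 0.18
grip_force: 52.2
```

```bash
python3 go.py 496.4 -52.5 51 1.607; python3 - <<'E'
from h import *
snap('top','t3');snap('side','s3')
A=cv2.resize(cv2.imread('pics/t3.png')[145:195,220:415],None,fx=4,fy=4,interpolation=2);B=cv2.resize(cv2.imread('pics/s3.png')[195:375,220:380],None,fx=2.15,fy=2.15,interpolation=2)
L=np.zeros((600,780,3),np.uint8);L[:200]=A;L[205:205+B.shape[0],:B.shape[1]]=B
cv2.imwrite('pics/v3.png',L)
E
```

```text
t 8.05 pos [494.3  13.   51.3] yaw 1.606 q [-0.21  0.48  1.79 -0.    0.88 -0.24] F [-0.1  0.9 -0.2]
shift cm [-6.55 -0.02  0.03] turn deg [-0.4 -0.  -0. ]
```

View pics/v3.png

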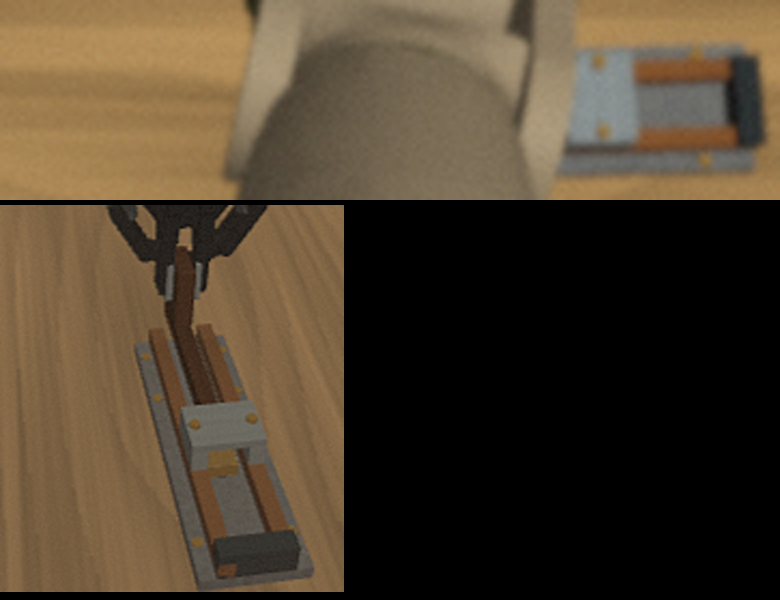

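The blank's front shows beyond the bridge at crop (222,468), with the stick centred in the channel behind it. I'll push on, slowly at the end.

step_arm(
  increments=[
    [[-1,0,0],[0,0,0],0],
    [[-2,0,0],[0,0,0],0],
    [[-3,0,0],[0,0,0],0],
    [[-4,0,0],[0,0,0],0],
    [[-5,0,0],[0,0,0],0],
    [[-5.8,0,0],[0,0,0],0],
    [[-6.2,0,0],[0,0,0],0],
    [[-6.4,0,0],[0,0,0],0],
  ],
)

```text
time_s: 9.15
eef_pos: [496.5, -50.4, 51.3]
ee_rot: [-0.002, 0.694, 0.72, -0.003]
force: [-0.1, 1.2, -0.0]
grip_width: 0.179
grip_force: 52.3
```

step_arm(
  increments=[
    [[-0.15,0,0],[0,0,0],0],
    [[-0.3,0,0],[0,0,0],0],
    [[-0.45,0,0],[0,0,0],0],
    [[-0.45,0,0],[0,0,0],0],
  ],
)

```text
time_s: 9.65
eef_pos: [496.7, -54.9, 51.3]
ee_rot: [-0.002, 0.694, 0.72, -0.003]
force: [-0.6, 0.2, -0.7]
grip_width: 0.184
grip_force: 52.3
```

```bash
python3 go.py 496.7 -56.5 51 1.607; python3 - <<'E'
from h import *
snap('top','t4');snap('side','s4')
A=cv2.resize(cv2.imread('pics/t4.png')[145:195,320:415],None,fx=6,fy=6,interpolation=2);B=cv2.resize(cv2.imread('pics/s4.png')[285:375,290:380],None,fx=3.2,fy=3.2,interpolation=2)
L=np.zeros((600,600,3),np.uint8);L[:300,:570]=A;L[305:305+B.shape[0],:B.shape[1]]=B
cv2.imwrite('pics/v4.png',L)
E
```

```text
t 9.65 pos [496.7 -54.9  51.3] yaw 1.607 q [-0.34  0.49  1.77 -0.    0.89 -0.38] F [-0.6  0.2 -0.7]
shift cm [-0.16 -0.    0.03] turn deg [-0.4  0.  -0. ]
```

View pics/v4.png

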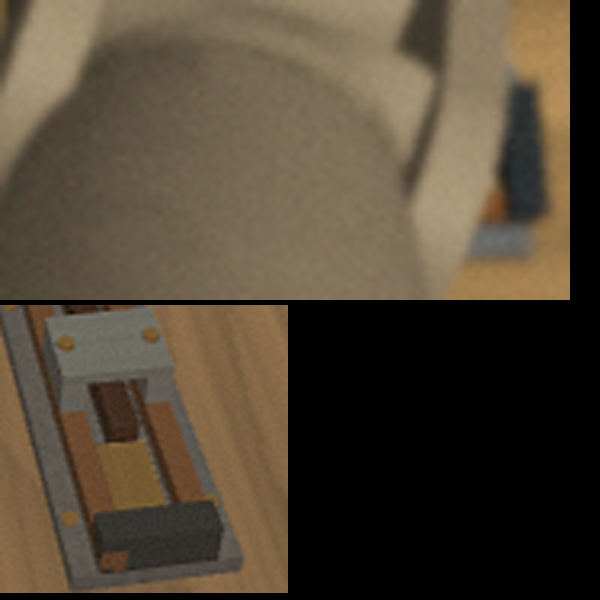

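The blank is just behind the stop, between crop (103,445) and (165,508), with the nose touching it. I'll go on until the force shows it is against the stop.

step_arm(
  increments=[
    [[-0.1,0,0],[0,0,0],0],
    [[-0.2,0,0],[0,0,0],0],
    [[-0.2,0,0],[0,0,0],0],
  ],
)

```text
time_s: 10.12
eef_pos: [496.7, -56.0, 51.4]
ee_rot: [-0.003, 0.694, 0.72, -0.002]
force: [0.3, 6.7, 3.2]
grip_width: 0.181
grip_force: 52.7
```

step_arm(
  increments=[
    [[-0.1,0,0],[0,0,0],0],
    [[-0.15,0,0],[0,0,0],0],
    [[-0.15,0,0],[0,0,0],0],
  ],
)

```text
time_s: 10.5
eef_pos: [496.7, -56.2, 51.7]
ee_rot: [-0.004, 0.694, 0.72, -0.001]
force: [0.1, 15.5, 6.0]
grip_width: 0.184
grip_force: 53.2
```

The force rises to 15 N, so the blank is seated. I'll pull straight back out of the channel.

step_arm(
  increments=[
    [[0.4,0,0],[0,0,0],0],
    [[2,0,0],[0,0,0],0],
    [[5,0,0],[0,0,0],0],
    [[9,0,0],[0,0,0],0],
    [[13,0,0],[0,0,0],0],
    [[17,0,0],[0,0,0],0],
    [[21,0,0],[0,0,0],0],
    [[23,0,0],[0,0,0],0],
  ],
)

```text
time_s: 11.5
eef_pos: [487.8, 173.9, 51.2]
ee_rot: [-0.002, 0.694, 0.72, -0.003]
force: [0.7, -0.4, -0.1]
grip_width: 0.181
grip_force: 52.3
```

step_arm(
  increments=[
    [[0,0,0],[0,0,0],0],
    [[0,0,0.6],[0,0,0],0],
    [[0,0,1.0],[0,0,0],0],
    [[0,0,1.0],[0,0,0],0],
  ],
)

```text
time_s: 12.0
eef_pos: [488.3, 171.0, 40.8]
ee_rot: [-0.003, 0.695, 0.719, -0.003]
force: [-0.1, 0.4, -0.8]
grip_width: 0.179
grip_force: 52.3
```

step_arm(
  increments=[
    [[0,0,0.1],[0,0,0],0],
    [[0,0,0.2],[0,0,0],0],
    [[0,0,0.3],[0,0,0],0],
    [[0,0,0.3],[0,0,0],0],
  ],
)

```text
time_s: 12.5
eef_pos: [488.4, 171.5, 38.3]
ee_rot: [-0.002, 0.694, 0.72, -0.003]
force: [0.3, 0.5, -0.4]
grip_width: 0.185
grip_force: 52.3
```

step_arm(
  increments=[
    [[0,0,0.05],[0,0,0],0],
    [[0,0,0.1],[0,0,0],0],
    [[0,0,0.1],[0,0,0],0],
    [[0,0,0.1],[0,0,0],0],
  ],
)

```text
time_s: 13.0
eef_pos: [488.5, 171.6, 37.4]
ee_rot: [-0.002, 0.694, 0.72, -0.002]
force: [-0.8, 0.2, 1.0]
grip_width: 0.179
grip_force: 52.4
```

step_arm(
  increments=[
    [[0,0,0],[0,0,0],25],
    [[0,0,0],[0,0,0],40],
    [[0,0,0],[0,0,0],70],
    [[0,0,0],[0,0,0],100],
    [[0,0,0],[0,0,0],100],
    [[0,0,0],[0,0,0],100],
    [[0,0,-2],[0,0,0],100],
    [[0,0,-5],[0,0,0],100],
  ],
)

```text
time_s: 14.0
eef_pos: [488.3, 171.5, 87.4]
ee_rot: [-0.003, 0.694, 0.72, -0.003]
force: [0.5, -0.5, 0.8]
grip_width: 1.002
grip_force: 0.0
```

step_arm(
  increments=[
    [[0,0,-5],[0,0,0],100],
    [[0,0,-9],[0,0,0],100],
    [[5,0,-10],[0,0,0],100],
    [[11,0,-10],[0,0,0],100],
    [[17,0,-10],[0,0,0],100],
    [[17,0,-10],[0,0,0],100],
  ],
)

```text
time_s: 14.75
eef_pos: [482.3, 344.6, 186.8]
ee_rot: [-0.003, 0.693, 0.721, -0.003]
force: [-0.4, -0.5, 0.8]
grip_width: 0.999
grip_force: 0.0
```

```bash
python3 - <<'E'
from h import *
snap('top','t5');snap('side','s5')
A=cv2.resize(cv2.imread('pics/t5.png')[120:200,215:415],None,fx=3.5,fy=3.5,interpolation=2);B=cv2.resize(cv2.imread('pics/s5.png')[130:375,220:400],None,fx=1.25,fy=1.25,interpolation=2)
L=np.zeros((595,700,3),np.uint8);L[:280]=A;L[285:285+B.shape[0],:B.shape[1]]=B[:310]
C=cv2.resize(cv2.imread('pics/s5.png')[285:375,290:380],None,fx=3.2,fy=3.2,interpolation=2);L[290:290+C.shape[0],300:300+C.shape[1]]=C
cv2.imwrite('pics/v5.png',L);s=ctrl.sense();print(s['time_s'],s['eef_pos'],s['grip_width'])
E
```

```text
14.85 [483.14441477 341.41432871 186.96745912] 0.9994943551220788
```

View pics/v5.png

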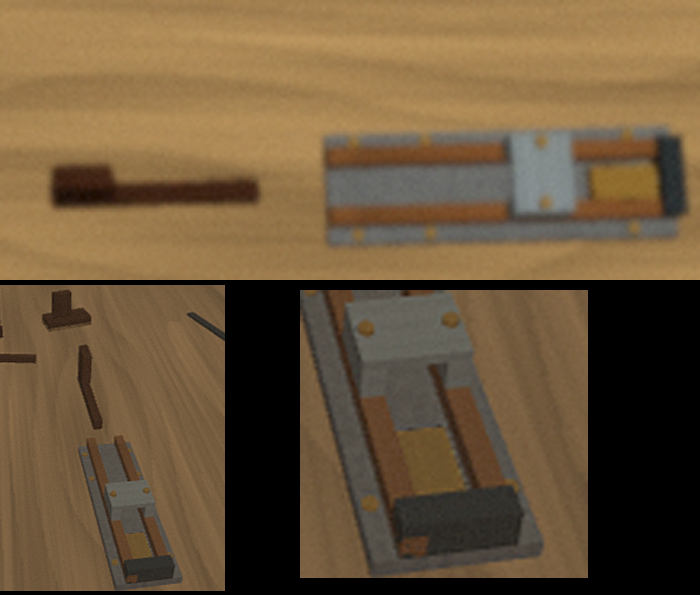

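The blank rests against the stop (top crop 590–660, 180). The stick stands upright on the bench at crop (52–258, 190), clear of the jig, and the sander hasn't moved. I'm handing the job in.

```bash
python3 -c "
from rig import ctrl
print(ctrl.finish_job())"
```

```text
the job is handed in; nothing more can be done
None
```

I pushed the blank under the bridge and against the end stop, set the stick upright on the bench clear of the jig, left the sander untouched and handed the job in at about 15 s; no verdict was returned.

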